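# Set the stock counter to 6 and lock it

### The job

Six bottles are left in the pantry: roll the thumb wheel of the stock counter until the number 6 stands squarely in its window, with a light touch (never pressing harder than 20 N on the wheel). Then push the lock plate on the counter's right side fully in, gently (under 25 N), so that the number cannot shift, and let go. Leave the jigger, the tumbler and the matchbox beside it standing where they are.

Things in the scene. Friction and masses are not known exactly. Their poses are not given: they have to be found in the camera images.
- stock_counter: grey stock counter fixed to the worktop, 124 (x) x 122 mm (y from -56 to +66 mm); origin: on its underside, under the wheel's axle; -x is the front (slopes, window), +y its left, z up. Its top cover is 96 mm high, but from 11 to 60 mm left of the origin a hood over the number drum reaches 110 mm. It does not move during the work; it stands elsewhere each time, turned by up to 0.4 rad.
- wheel_slot (a point): middle of the slot in the flat cover round the thumb wheel, 12 mm right of the counter's origin, at the cover's height, 96 mm. The rubber-tyred wheel, radius 46 mm, 28 mm wide, axle along the counter's y, stands up out of the slot, its crown straight above this point, 8 to 20 mm above the cover, different each time: find it by touch. The hood's side is 23 mm left of this point.
- window (a point): middle of the window (28 mm square, steel frame) in the hood's 45 degree front slope, left of the wheel. It shows one black number, 1 to 8, on a white drum.
- number_wheel (a joint): turn of the wheel and drum: 0 shows 1, each 0.785 rad the next number (6 at 3.927, 8 at 5.498; end stops 0.3 rad beyond). Grows as the crown is dragged toward the counter's +x (away from the front): 36 mm of drag a number. Clicks: let go past halfway, it settles on the next number by itself. Starts on 2, 3 or 4; lift off, go back and repeat.
- lock_plate (a joint): travel of the lock plate into the counter (its +y): 0 fully out, 0.014 m fully in, against about 4 N of friction; it stays where it is left. Its pin enters only when a number stands squarely in the window. Starts 0 to 2 mm in.
- lock_tab (a point): middle of the lock plate's top tab, a steel block 26 (x) x 8 (y) x 20 mm high, moving with the plate; the tab's top is 122 mm above the worktop, 26 mm above the cover. The plate below it is 20 mm wide and stands upright outside the counter's right (-y) side, 12 mm off it when out; push its outer face toward the counter's +y. Its middle is 70 mm right of the counter's origin when out.
- jigger: brass double-cone jigger, 47 mm across, 100 mm high, loose on the left of the counter; origin: centre of its underside
- tumbler_2: clear glass tumbler, 77 mm across, 94 mm high, loose, behind and left of the counter; origin: centre of its underside
- matchbox: matchbox 37 x 56 x 16 mm, loose, right of the counter; origin: centre of its underside
- wheel_axle (a point): middle of the wheel's thickness on its axle, at mid height (64 mm; the true axle lies up to 6 mm higher or lower). The wheel sits in a sprung carrier: pressed down it yields, after the first 1 or 2 N, about 1 mm for each 5 N, at most 9 mm. Shut fingertips pressed on its crown with about 9 to 14 N turn it when dragged along the counter's x; under about 6 N they slip at the clicks.

How it is judged (in metres and radians):
On the way, in this order (a step that is already met when the one before it is completed fails the run):
1. the number 6 stands in the window while the lock is still out (value of joint number_wheel between 3.807 and 4.047 rad and value of joint lock_plate below 0.005 m), for 0.3 s.
2. the lock plate is pushed fully in (value of joint lock_plate above 0.012 m), for 0.2 s.
At the end, for the whole second after the job is handed in: The wheel stands at 6 (3.927 rad, within 0.12), the lock plate is at least 12 mm in, nothing is touched, and jigger, tumbler and matchbox are within 30 mm of where they stood (value of joint number_wheel between 3.807 and 4.047 rad and value of joint lock_plate above 0.012 m and contact force between the fingers and stock_counter below 0.1 N and distance of each of jigger, tumbler_2, matchbox from where it was at the start of the episode below 0.03 m).
It fails at once if the wheel is pressed harder than 20 N (contact force between the fingers and number_wheel above 20 N).
It fails at once if the lock plate is pushed harder than 25 N (contact force between the fingers and lock_plate above 25 N).
It fails at once if a bystander is knocked over (angle between any of jigger, tumbler_2's own z axis and vertical above 0.5 rad).
It also fails if it takes over 72 s, if anything falls off the work surface, if the arm or the gripper's body presses on something with over 40 N, if the wrist force passes 120 N, or if a joint passes its speed limit or range.

### The arm

A 6-joint arm with a two-finger parallel gripper is mounted at the origin on a cart in front of the work surface, level with it; the furniture and walls round the work are solid. World frame = base frame: x ahead of the robot, y to its left, z up, the work surface at z = 0. Lengths are in mm, angles in rad, forces in N, time in s.
With the tool pointing down it reaches from about 425 to 950 mm from the base axis. Payload 14.7 kg.
Tool frame: the origin (TCP) lies at the very end of the fingers, on their centre line; the grasp point (between the pads) lies 19 mm behind it; z points along the fingers, y is the direction in which the jaws open and shut (so a half turn about z gives the same grasp; the last joint's range is limited). The gripper opens to 85 mm and grips with 20 to 120 N. Pads are 22 mm wide; open, the fingers measure 114 mm over their backs; the gripper's body (76 mm by 85 mm) begins 54 mm behind the grasp point. The pads swing forward as they close: fully open they stand 13 mm farther back than shut.
Start: joints at [-1.343, 0.48, 1.596, -0, 1.065, -0.047], TCP at [176.397, -625.601, 231.297] pointing down, gripper open.
Joint ranges: [-2.75, 2.75], [-0.82, 2.05], [0.23, 2.67], [-1.56, 4.7], [0.09, 2.69], [-2.92, 2.92]. Speed limits (rad/s): [1.89, 1.89, 2.39, 3.01, 3.01, 3.01].

### API

Orientations are given as [roll, pitch, yaw] about the fixed x, y, z axes, in that order (R = Rz(yaw) Ry(pitch) Rx(roll)).
In Python, from bench import manip gives the robot as it stands.
- The arm moves only by the shell command python3 -m pendant 'ROWS' [FORCE]. ROWS is JSON, a list that holds one entry, the list of rows, each a list of 7 numbers: the opening, from 0 (shut) to 1 (fully open), then the shift along the tool's x, y, z in cm, then the turn, a rotation vector about the tool's x, y, z in units of 5 degrees (1.0 is 5 degrees). A call has exactly 5 rows; each row shifts and turns the commanded pose from where the row before left it, along the tool's axes as they then stand; what a row does not reach is not made up. A row lasts 1/10 s, in which the tool goes at most 50 mm and 8.59 degrees, less where a joint would pass 70% of its speed; a pose out of reach is approached as far as the arm can. A call is refused whole if a number of a shift passes 5 or a number of a turn 1, either way. A call with a gripper value outside its range is refused whole. The fingers move at their own pace and stop on an object; FORCE is the grip in N (left out, the last holds). Time passes only in rows, so rows that do not move let the fingers close, or fill a call up. It gives the time, the measured TCP pose, the force and the opening at its end, in the units of the state.
- manip.get_state(): the state, without advancing time (a new reading comes with each control period).
- manip.get_image(name): name is "scene" or "side" or "wrist"; returns a dict with "frame" (384x512x3 uint8, red, green, blue), "z_map" (384x512 float32, mm along the optical axis (not along the pixel's ray), 0 where there is no reading), "fx", "fy", "cx", "cy" (pixels), "k1" (the pictures are not rectified: a ray, as slopes to the right and down, at radius r is drawn at 1 + k1 r^2 times it, then the intrinsics apply), "pose" (4x4, takes a point from camera to world coordinates); the wrist camera has in their place "hand_eye" (4x4, takes a point from camera to tool coordinates, whose origin is the TCP and whose axes are the flange's). Camera axes: x right, y down, z forward; pixel columns grow to the right and rows downward; lengths in mm; the calibration is good to about 2 mm. A picture is of the moment at which its call begins: read the wrist's pose just before it.
- manip.job_done(): hands the job in, once; it reports no verdict.
Trained networks look in a picture, given as the dict that the camera call returned (one of the last four; its "shot" number tells which), for a name from the list of things; names that differ only in an ending like _2 or _b are one class to them, and where a whole thing is asked for, a point or a joint stands for the part that bears it (a point fixed in the world has none). Each returns a list of dicts, best first, with "score" (0 to 1); they miss things now and then, are a little off and sometimes report something else, mostly with a low value. They report only what shows in the picture. A call takes as long as a camera call.
- manip.outline_of(picture, label): "region" (384x512 bool, what is visible of it) and "rect" ([left, top, width, height] in pixels, round what is visible of it).
The state is a dict: "time": time; "q": joint angles; "joint_velocities": joint speeds; "joint_torque": joint torques, N m; "tool_pos": TCP position; "tool_rot": TCP orientation; "force": force on the tool from outside, world axes, zero at the start; "wrist_torque": the same for the moment, N m; "finger_gap": finger opening in mm.
Only numpy, scipy, OpenCV 4.12 (cv2) and the standard library are available. Lean on these libraries where they do the work, as an engineer would, in place of code of your own. Each camera call takes 0.05 s, during which the arm holds its last target.

## Working session

There is one attempt and no reset: what is moved stays moved. The work goes in short steps, Python scripts to look and compute and a shell command to move; the robot and the scene stay as the last step left them, time stands still between calls to the robot, and variables do not carry over. Pictures are saved under pics/ and viewed, and the job is handed in when it is done.

```bash
ls; mkdir -p pics
cat > h.py <<'E'
import numpy as np, cv2
from bench import manip
def save(im,n): cv2.imwrite('pics/'+n+'.png',cv2.cvtColor(im['frame'],cv2.COLOR_RGB2BGR))
def rays(im,uv):
    uv=np.asarray(uv,float).reshape(-1,2)
    d=np.stack([(uv[:,0]-im['cx'])/im['fx'],(uv[:,1]-im['cy'])/im['fy']],1)
    s=d.copy()
    for _ in range(20):
        s=d/(1+im['k1']*(s**2).sum(1,keepdims=True))
    return s
def pts(im,uv,T=None):
    uv=np.asarray(uv).reshape(-1,2).astype(int)
    z=im['z_map'][uv[:,1],uv[:,0]]
    s=rays(im,uv); P=np.c_[s*z[:,None],z]
    T=im['pose'] if T is None else T
    return (P@T[:3,:3].T+T[:3,3]), z>0
E
python3 - <<'E'
from h import *
np.set_printoptions(precision=1,suppress=True)
for n in ['scene','side']:
    im=manip.get_image(n); save(im,n+'0'); print(n,im['pose'],im['fx'],im['k1'])
    for l in ['stock_counter','number_wheel','lock_plate','jigger','tumbler_2','matchbox']:
        try:r=manip.outline_of(im,l)
        except Exception as e: print(l,e);continue
        for x in r[:2]:
            v,u=np.nonzero(x['region']); P,ok=pts(im,np.c_[u,v]); P=P[ok]
            print(l,round(x['score'],2),x['rect'],np.median(P,0) if len(P) else None, P.min(0) if len(P) else None,P.max(0) if len(P) else None)
print(manip.get_state())
E
```

```text
pics
scene [[ -0.8  -0.2   0.5  13.7]
 [ -0.6   0.4  -0.7 657. ]
 [ -0.   -0.9  -0.5 501.7]
 [  0.    0.    0.    1. ]] 376.5355182996641 0.01236194192042567
stock_counter 0.96 [221.7, 169.9, 68.2, 75.7] [417.1  96.2  80.4] [ 374.3 -183.6   -1.5] [624.7 174.8 124.3]
number_wheel 0.86 [245.8, 184.2, 27.6, 27.0] [426.   52.9 105.5] [400.7  27.7  74.3] [473.4  91.8 114.1]
lock_plate 0.71 [219.7, 168.4, 69.7, 78.5] [415.3  95.2  81. ] [ 373.  -157.2   -1.5] [624.7 131.1 122.9]
lock_plate 0.51 [262.5, 167.4, 9.1, 14.9] [457.6  -8.7 108.7] [445.9 -12.5  88.9] [468.   -5.5 122.1]
tumbler_2 0.67 [180.7, 196.5, 38.1, 53.3] [498.9 187.   65.1] [474.7 135.4   2.3] [550.5 212.   96.5]
side [[   1.    -0.     0.   442.8]
 [  -0.    -0.6    0.8 -669. ]
 [   0.    -0.8   -0.6  668. ]
 [   0.     0.     0.     1. ]] 448.2358222413721 -0.0016717192821159334
stock_counter 0.75 [214.3, 167.4, 64.5, 79.0] [447.1  14.2  84.8] [368.6 -20.6  -2.6] [521.5 231.7 123.1]
number_wheel 0.78 [224.2, 180.3, 40.7, 23.8] [443.6  37.6 101.8] [404.7  23.9  74.6] [489.3 106.6 113.4]
number_wheel 0.59 [212.3, 166.6, 66.
[... 262 characters left out ...]
6 110.7]
tumbler_2 0.8 [259.1, 152.6, 34.5, 50.0] [523.5 154.7  68.2] [477.6 129.9  -2.6] [570.7 350.1  95.3]
matchbox 0.94 [230.0, 262.0, 37.9, 30.2] [454.1 -95.2  15.2] [ 423.4 -122.8   -2.3] [487.3 -46.5  19.6]
matchbox 0.19 [211.0, 169.1, 63.9, 75.1] [447.1  13.9  85.2] [369.9 -20.6  -2.9] [520.8 166.  123.1]
{'time': 0.7, 'q': array([-1.3,  0.5,  1.6,  0. ,  1.1, -0. ]), 'joint_velocities': array([-0., -0., -0., -0.,  0.,  0.]), 'joint_torque': array([ -0. , -95. , -43.1,  -0. ,   0. ,   0. ]), 'tool_pos': array([ 176.4, -625.6,  231.3]), 'tool_rot': array([ 3.1, -0. ,  0.3]), 'force': array([-0.5,  0.5,  0.1]), 'wrist_torque': array([ 0. , -0.1, -0. ]), 'finger_gap': 85.13062826817014}
```

Run:
```python
import cv2,numpy as np
a=cv2.imread('pics/scene0.png')[140:290,150:320];b=cv2.imread('pics/side0.png')[140:310,180:320]
a=cv2.resize(a,(400,353),interpolation=cv2.INTER_CUBIC);b=cv2.resize(b,(400,486),interpolation=cv2.INTER_CUBIC)
c=np.zeros((486,800,3),np.uint8);c[:353,:400]=a;c[:,400:]=b
cv2.imwrite('pics/c0.png',c)
```

```text
(no output)
```

View pics/c0.png

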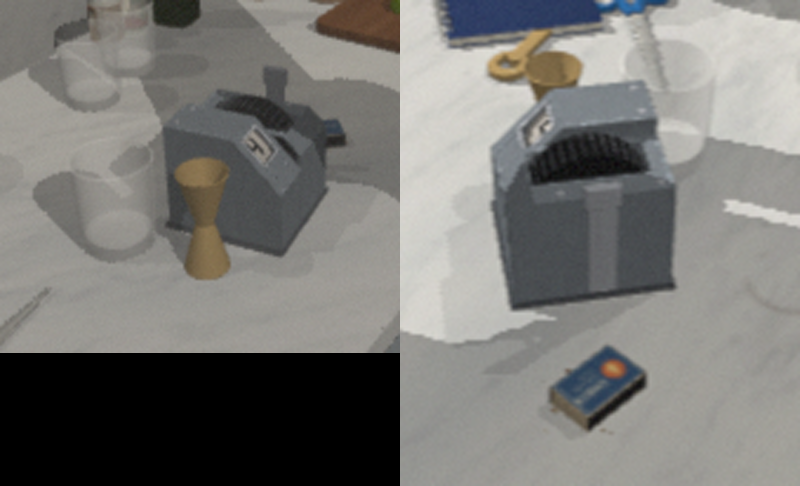

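Run:
```python
from h import *
np.set_printoptions(precision=1,suppress=True)
A=[]
for n in ['scene','side']:
    im=manip.get_image(n)
    v,u=np.mgrid[130:330,150:330]; P,ok=pts(im,np.c_[u.ravel(),v.ravel()]); P=P[ok]
    m=(abs(P[:,0]-450)<110)&(abs(P[:,1]-35)<90); P=P[m]; A.append(P)
    print(n,'worktop',np.median(P[abs(P[:,2])<8],0)[2])
    H=P[(P[:,2]>106)&(P[:,2]<113)]; print('hood',len(H),np.median(H,0))
    print(cv2.minAreaRect(H[:,:2].astype(np.float32)))
    T=P[P[:,2]>117]; print('tab',len(T),T.mean(0),T.min(0),T.max(0))
    B=P[(P[:,2]>20)&(P[:,2]<124)]; print('all',len(B),cv2.minAreaRect(B[:,:2].astype(np.float32)))
np.save('cloudA.npy',A[0]);np.save('cloudB.npy',A[1])
c=np.zeros((600,800,3),np.uint8)
for k,P in enumerate(A):
    for p in P[P[:,2]>15]:
        x=int(200-(p[1]-35)*2+k*400-0); y=int(300-(p[0]-450)*3*0.67)
        col=(0,255,0) if p[2]>117 else (0,0,255) if p[2]>105 else (255,255,0) if p[2]>91 else (120,120,120)
        cv2.circle(c,(x,y),1,col,-1)
cv2.imwrite('pics/top.png',c)
```

```text
scene worktop 1.1094069731619243
hood 617 [450.6  89.5 110.7]
((461.263427734375, 56.108848571777344), (80.25963592529297, 132.43199157714844), 8.019173622131348)
tab 33 [456.5  -9.4 120.6] [445.8 -15.  117. ] [467.5  -4.4 123.2]
all 2985 ((443.3178405761719, 52.30352783203125), (120.14627838134766, 134.8924102783203), 9.599679946899414)
side worktop -0.39182351655119874
hood 768 [454.5  81.3 109.4]
((461.1712646484375, 51.88987731933594), (80.50376892089844, 142.21807861328125), 3.0599305629730225)
tab 50 [458.4 -14.9 120. ] [447.1 -19.2 117.1] [470.1  -7.2 123.1]
all 3807 ((445.01898193359375, 48.66111755371094), (119.30561065673828, 138.34970092773438), 9.471449851989746)
```

View pics/top.png

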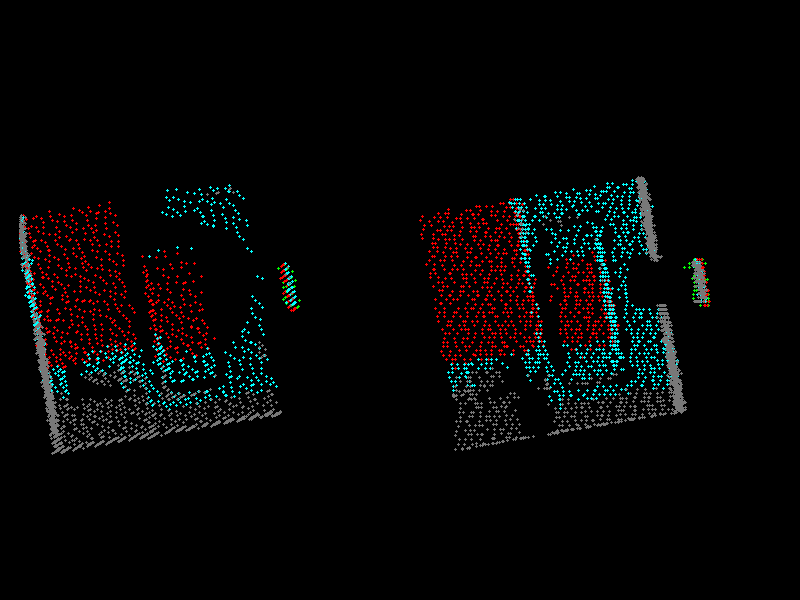

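Run:
```python
from h import *
np.set_printoptions(precision=1,suppress=True)
A=np.load('cloudA.npy');B=np.load('cloudB.npy')
def line(P,ax):  # robust fit
    f=cv2.fitLine(P[:,:2].astype(np.float32),cv2.DIST_HUBER,0,.01,.01).ravel(); return np.degrees(np.arctan2(f[1],f[0])),f[2:]
R=lambda a:np.array([[np.cos(a),np.sin(a)],[-np.sin(a),np.cos(a)]])
a=np.radians(9.6)
for n,P in (('A',A),('B',B)):
    L=P[:,:2]@R(a).T; z=P[:,2]
    b=(z>20)&(z<85)
    for d in (0,1):
        h,e=np.histogram(L[b,d],np.arange(-100,620,4)); i=np.argsort(h)[-5:]; print(n,'axis',d,[(e[j],h[j]) for j in sorted(i)])
    t=(z>117)
    print('tab L',L[t].min(0),L[t].max(0),np.median(L[t],0))
    for nm,m in (('hood',(z>107)&(z<114)),('cover',(z>93)&(z<99))):
        print(nm,np.percentile(L[m],[0,1,5,50,95,99,100],axis=0).T)
    w=(z>100)
    # yaw from side walls
    for c in (None,):
        pass
np.savez('L.npz')
```

```text
A axis 0 [(np.int64(384), np.int64(317)), (np.int64(388), np.int64(183)), (np.int64(392), np.int64(91)), (np.int64(400), np.int64(85)), (np.int64(404), np.int64(89))]
A axis 1 [(np.int64(-8), np.int64(42)), (np.int64(-4), np.int64(36)), (np.int64(24), np.int64(35)), (np.int64(36), np.int64(59)), (np.int64(40), np.int64(680))]
tab L [437.4 -89.8] [459.7 -81.7] [448.9 -85.4]
hood [[428.  428.5 431.8 456.9 499.3 504.  505.7]
 [-87.3 -85.8 -41.7  11.4  41.9  43.   44. ]]
cover [[399.7 401.  403.3 428.6 500.2 503.6 505.9]
 [-88.  -87.4 -70.8 -27.3  42.9  43.9  44.7]]
B axis 0 [(np.int64(388), np.int64(175)), (np.int64(392), np.int64(99)), (np.int64(396), np.int64(70)), (np.int64(400), np.int64(67)), (np.int64(440), np.int64(80))]
B axis 1 [(np.int64(-96), np.int64(63)), (np.int64(-92), np.int64(160)), (np.int64(-76), np.int64(171)), (np.int64(-72), np.int64(927)), (np.int64(36), np.int64(22))]
tab L [437.7 -95.4] [461.4 -84.9] [449.6 -91.7]
hood [[427.6 430.7 434.6 459.2 501.1 505.1 506.7]
 [-94.7 -93.7 -91.1   4.4  37.6  41.   42.1]]
cover [[402.  404.2 406.7 455.5 503.1 505.7 506.2]
 [-92.8 -91.8 -71.9 -51.3  -4.4  32.1  40.2]]
```

Run:
```python
from h import *
from scipy.optimize import least_squares
np.set_printoptions(precision=2,suppress=True)
A=np.load('cloudA.npy');B=np.load('cloudB.npy')
a=np.radians(9.6);R=np.array([[np.cos(a),np.sin(a)],[-np.sin(a),np.cos(a)]])
for P in (A,B):
    L=P[:,:2]@R.T;z=P[:,2]
    m=(L[:,1]>-40)&(L[:,1]<-20)&(z>99)&(abs(L[:,0]-449)<40)
    f=least_squares(lambda p:np.hypot(L[m,0]-p[0],z[m]-p[1])-46,[449,64],loss='soft_l1')
    print(m.sum(),f.x, 'wheel y range',np.percentile(L[(z>103)&(L[:,1]<-5)&(L[:,1]>-60),1],[1,5,95,99]),'xr',np.percentile(L[m,0],[1,99]))
    # hood side wall  between z 98..108
    m=(L[:,1]>-12)&(L[:,1]<2)&(z>98)&(z<108)&(L[:,0]>440); print('hood side',m.sum(),np.median(L[m,1]) if m.sum() else None)
    for nm,m in (('right',(z>20)&(z<90)&(abs(L[:,1]+73)<4)),('left',(z>20)&(z<90)&(abs(L[:,1]-42)<4)),):
        if m.sum()>30:
            f=cv2.fitLine(P[m,:2].astype(np.float32),cv2.DIST_HUBER,0,.01,.01).ravel(); print(nm,m.sum(),np.degrees(np.arctan(f[1]/f[0])),np.median(L[m,1]))
    m=(z>6)&(z<50)&(L[:,0]<392)&(L[:,0]>375)
    f=cv2.fitLine(P[m,:2].astype(np.float32),cv2.DIST_HUBER,0,.01,.01).ravel(); print('front',m.sum(),np.degrees(np.arctan(-f[0]/f[1])),np.median(L[m,0]))
for x in (449,447): print(R.T@[x,-29], R.T@[x,-17],R.T@[x,-87])
```

```text
117 [449.59  66.65] wheel y range [-42.03 -40.65  -6.13  -5.26] xr [416.26 476.9 ]
hood side 0 None
left 809 9.549682 41.81389523705222
front 339 9.488353 387.65171224904464
185 [450.11  65.23] wheel y range [-46.8  -45.38  -6.09  -5.23] xr [419.43 481.09]
hood side 107 -7.586711540074403
right 1104 9.801181 -70.89682224072142
front 106 10.093405 388.29195377397
[447.55  46.29] [445.55  58.12] [457.22 -10.9 ]
[445.58  45.95] [443.58  57.78] [455.25 -11.24]
```

```bash
python3 - <<'E'
import cv2,numpy as np
a=cv2.imread('pics/scene0.png');b=cv2.imread('pics/side0.png')
cv2.imwrite('pics/c1.png',cv2.resize(np.hstack([a,b]),(800,300)))
E
python3 -c "
from h import *
s=manip.get_state();print(s['tool_pos'],s['tool_rot'],s['q'],s['force'],s['time'])"
```

```text
[ 176.38451974 -625.58945726  231.29103846] [-3.14155286e+00  4.04041404e-06  2.74819725e-01] [-1.34261131e+00  4.80201901e-01  1.59631147e+00 -6.73386710e-06
  1.06511884e+00 -4.66314414e-02] [-0.89210344  0.31529088 -0.00666365] 0.8
```

View pics/c1.png

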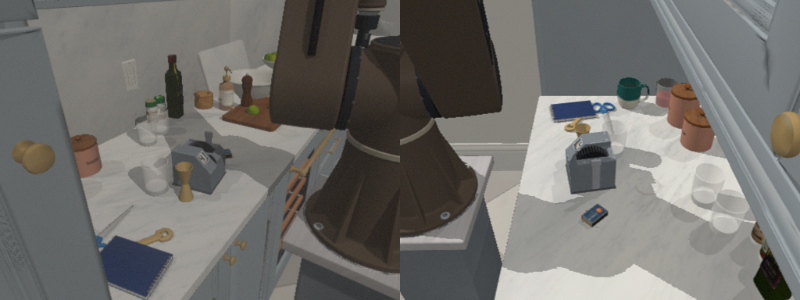

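Run:
```python
from h import *
for n in ['scene','side']:
    im=manip.get_image(n); v,u=np.mgrid[0:384:3,0:512:3]; P,ok=pts(im,np.c_[u.ravel(),v.ravel()]);P=P[ok]
    m=(P[:,2]>125)&(P[:,0]>250)&(np.hypot(P[:,0],P[:,1])<800)
    g=set(map(tuple,(P[m]//50*50).astype(int)))
    print(n,sorted(g)[:60])
```

```text
scene [(np.int64(250), np.int64(500), np.int64(100)), (np.int64(250), np.int64(500), np.int64(150)), (np.int64(250), np.int64(500), np.int64(200)), (np.int64(250), np.int64(500), np.int64(250)), (np.int64(250), np.int64(500), np.int64(300)), (np.int64(250), np.int64(500), np.int64(350)), (np.int64(250), np.int64(500), np.int64(400)), (np.int64(250), np.int64(500), np.int64(450)), (np.int64(250), np.int64(550), np.int64(150)), (np.int64(250), np.int64(550), np.int64(200)), (np.int64(250), np.int64(550), np.int64(250)), (np.int64(250), np.int64(550), np.int64(300)), (np.int64(250), np.int64(550), np.int64(350)), (np.int64(250), np.int64(550), np.int64(400)), (np.int64(250), np.int64(550), np.int64(450)), (np.int64(250), np.int64(600), np.int64(200)), (np.int64(250), np.int64(600), np.int64(250)), (np.int64(250), np.int64(600), np.int64(300)), (np.int64(550), np.int64(-550), np.int64(100)), (np.int64(550), np.int64(-550), np.int64(150)), (np.int64(550), np.int64(-500), np.int64(100)), (np.int64(550), np.int64(-50), np.int64(450)), (np.int64(550), np.int64(0), np.int64(450)), (np.int64(5
[... 2551 characters left out ...]
 np.int64(500), np.int64(150)), (np.int64(500), np.int64(500), np.int64(200)), (np.int64(500), np.int64(500), np.int64(250)), (np.int64(500), np.int64(500), np.int64(300)), (np.int64(550), np.int64(-600), np.int64(450)), (np.int64(550), np.int64(-550), np.int64(450)), (np.int64(550), np.int64(-550), np.int64(500)), (np.int64(550), np.int64(-550), np.int64(550)), (np.int64(550), np.int64(-500), np.int64(450)), (np.int64(550), np.int64(-500), np.int64(500)), (np.int64(550), np.int64(-500), np.int64(550)), (np.int64(550), np.int64(-500), np.int64(600)), (np.int64(550), np.int64(-450), np.int64(450)), (np.int64(550), np.int64(-450), np.int64(500)), (np.int64(550), np.int64(-450), np.int64(550))]
```

```bash
python3 -m pendant '[[[0,4,-2.5,0,0,0,-0.9],[0,4.5,-2.5,0,0,0,-0.9],[0,4.8,-2,0,0,0,-0.95],[0,4.8,-2,0,0,0,-1],[0,4.8,-1.5,0,0,0,-1]]]' 30
```

```text
time: 1.4
tool_pos: [337.1, -435.7, 231.4]
tool_rot: [3.141, -0.0, 0.693]
force: [0.4, -0.4, 0.4]
finger_gap: 12.0
```

```bash
python3 -m pendant '[[[0,4.6,-1.5,0,0,0,-1],[0,4.6,-1,0,0,0,-1],[0,4.5,-1,0,0,0,-1],[0,4.4,-1,0,0,0,-1],[0,4.4,-1,0,0,0,-1]]]'
```

```text
time: 1.9
tool_pos: [441.6, -230.1, 231.5]
tool_rot: [3.141, 0.0, 1.129]
force: [0.6, -0.4, -0.3]
finger_gap: 0.1
```

```bash
python3 -c "
from h import *
s=manip.get_state();print(s['tool_pos'],s['tool_rot'],s['q'],s['force'],s['time'],s['finger_gap'])"
```

```text
[ 441.58597486 -230.09990558  231.48874879] [3.14081176e+00 1.32001437e-05 1.12933694e+00] [-5.41302711e-01  2.67669891e-01  1.93809849e+00  8.04136167e-05
  9.35045951e-01 -9.98910554e-02] [ 0.6314916  -0.43847407 -0.27204542] 1.9 0.0992395734283077
```

```bash
python3 -m pendant '[[[0,3.47,-1.77,0,0,0,-1],[0,3.62,-1.46,0,0,0,-1],[0,3.73,-1.14,0,0,0,-1],[0,3.81,-0.81,0,0,0,-1],[0,3.87,-0.48,0,0,0,-1]]]'
```

```text
time: 2.4
tool_pos: [435.4, -35.4, 231.5]
tool_rot: [3.141, 0.0, 1.565]
force: [-0.6, 0.3, 1.1]
finger_gap: 0.1
```

```bash
python3 -m pendant '[[[0,3.9,-0.14,0,0,0,-1],[0,3.9,0.2,0,0,0,-0.97],[0,0,0,3,0,0,0],[0,0,0,3,0,0,0],[0,0,0,2,0,0,0]]]'
python3 - <<'E'
from h import *
np.set_printoptions(precision=3,suppress=True)
s=manip.get_state();print(s['tool_pos'],s['tool_rot'],s['q'],s['force'],s['time'])
im=manip.get_image('side');save(im,'s1');im=manip.get_image('wrist');save(im,'w1');im=manip.get_image('scene');save(im,'sc1')
a=cv2.imread('pics/w1.png');b=cv2.imread('pics/s1.png')[110:310,150:350];c=cv2.imread('pics/sc1.png')[110:310,150:350]
o=np.zeros((600,800,3),np.uint8);o[:300,:400]=cv2.resize(a,(400,300));o[:400,400:]=cv2.resize(b,(400,400));o[300:,:300]=cv2.resize(c,(300,300))
cv2.imwrite('pics/c2.png',o)
E
```

```text
time: 2.9
tool_pos: [433.0, 41.7, 150.1]
tool_rot: [-3.141, -0.0, 1.735]
force: [-0.4, -0.7, -0.1]
finger_gap: -0.2
[432.962  41.732 150.057] [-3.141 -0.     1.735] [ 0.026  0.304  2.155 -0.     0.684 -0.138] [-0.353 -0.74  -0.058] 2.9
```

View pics/c2.png

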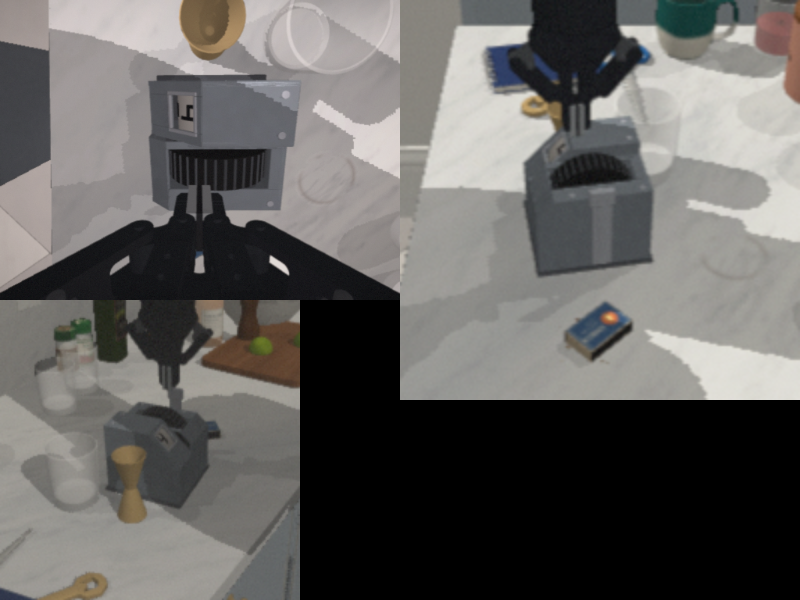

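Run:
```python
from h import *
from scipy.spatial.transform import Rotation as Ro
from scipy.optimize import least_squares
np.set_printoptions(precision=2,suppress=True)
s=manip.get_state();im=manip.get_image('wrist')
T=np.eye(4);T[:3,:3]=Ro.from_euler('xyz',s['tool_rot']).as_matrix();T[:3,3]=s['tool_pos'];T=T@im['hand_eye']
v,u=np.mgrid[80:290,180:400];P,ok=pts(im,np.c_[u.ravel(),v.ravel()],T);P=P[ok]
a=np.radians(9.6);R=np.array([[np.cos(a),np.sin(a)],[-np.sin(a),np.cos(a)]])
L=P[:,:2]@R.T;z=P[:,2]
m=(z>107)&(z<114)&(L[:,1]>-4);print('hood',np.percentile(L[m],[1,5,50,95,99],axis=0).T,np.median(z[m]))
print(cv2.minAreaRect(P[m,:2].astype(np.float32)))
m=(L[:,1]>-45)&(L[:,1]<-15)&(z>99)&(z<118)&(L[:,0]>440)
f=least_squares(lambda p:np.hypot(L[m,0]-p[0],z[m]-p[1])-46,[449,64],loss='soft_l1');print('wheel',m.sum(),f.x,np.percentile(L[m,1],[1,99]))
m=(z>94)&(z<98)&(L[:,0]<515);print('cover z',np.median(z[m]),np.percentile(L[m],[1,50,99],axis=0).T)
w=cv2.rotate(im['frame'][105:185,195:275],cv2.ROTATE_90_CLOCKWISE)
cv2.imwrite('pics/n1.png',cv2.resize(w,(400,400),interpolation=cv2.INTER_CUBIC)[...,::-1])
t=R@s['tool_pos'][:2];print('tool L',t)
```

```text
hood [[433.27 436.18 469.36 502.02 504.96]
 [ -3.48  -1.35  20.6   40.35  42.01]] 108.96613439196415
((457.9703674316406, 96.96742248535156), (77.0808334350586, 46.457664489746094), 9.588316917419434)
wheel 2563 [449.52  64.21] [-42.43 -15.27]
cover z 94.99328094137735 [[404.46 473.76 504.88]
 [-69.11 -47.25  38.  ]]
tool L [433.63 -31.5 ]
```

View pics/n1.png

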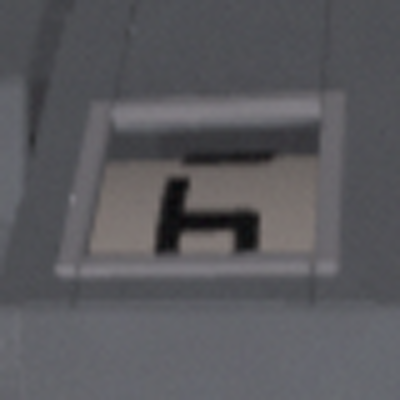

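```bash
python3 -m pendant '[[[0,0.25,0.2,1.2,0,0,0],[0,0,0,1.2,0,0,0],[0,0,0,0.6,0,0,0],[0,0,0,0.2,0,0,0],[0,0,0,0,0,0,0]]]'
```

```text
time: 3.6
tool_pos: [435.4, 43.9, 119.8]
tool_rot: [3.141, 0.0, 1.734]
force: [-0.2, 0.3, -0.0]
finger_gap: -0.3
```

```bash
python3 -m pendant '[[[0,0,0,0.1,0,0,0],[0,0,0,0.05,0,0,0],[0,0,0,0.05,0,0,0],[0,0,0,0,0,0,0],[0,0,0,0,0,0,0]]]'
```

```text
time: 4.1
tool_pos: [435.1, 44.0, 117.4]
tool_rot: [3.142, 0.0, 1.734]
force: [-0.1, -0.2, 0.5]
finger_gap: 0.1
```

```bash
python3 -m pendant '[[[0,0,0,0.1,0,0,0],[0,0,0,0.05,0,0,0],[0,0,0,0.05,0,0,0],[0,0,0,0.05,0,0,0],[0,0,0,0,0,0,0]]]'
```

```text
time: 4.6
tool_pos: [435.0, 44.0, 114.7]
tool_rot: [-3.141, -0.0, 1.734]
force: [-0.4, -0.2, 0.4]
finger_gap: -0.3
```

```bash
python3 -m pendant '[[[0,0,0,0.05,0,0,0],[0,0,0,0.05,0,0,0],[0,0,0,0.05,0,0,0],[0,0,0,0,0,0,0],[0,0,0,0,0,0,0]]]'
```

```text
time: 5.1
tool_pos: [435.0, 44.0, 113.3]
tool_rot: [-3.142, -0.0, 1.734]
force: [-0.3, -0.5, -0.1]
finger_gap: 0.1
```

```bash
python3 -m pendant '[[[0,0,0,0.05,0,0,0],[0,0,0,0.05,0,0,0],[0,0,0,0,0,0,0],[0,0,0,0,0,0,0],[0,0,0,0,0,0,0]]]'
```

```text
time: 5.6
tool_pos: [435.0, 44.0, 112.3]
tool_rot: [3.142, 0.0, 1.734]
force: [-0.7, 0.7, 0.1]
finger_gap: -0.4
```

```bash
python3 -m pendant '[[[0,0,0,0.05,0,0,0],[0,0,0,0.05,0,0,0],[0,0,0,0,0,0,0],[0,0,0,0,0,0,0],[0,0,0,0,0,0,0]]]'
```

```text
time: 6.1
tool_pos: [435.0, 44.0, 111.3]
tool_rot: [-3.142, -0.0, 1.734]
force: [-0.1, 0.6, 0.0]
finger_gap: 0.1
```

```bash
python3 -m pendant '[[[0,0,0,0.05,0,0,0],[0,0,0,0.05,0,0,0],[0,0,0,0,0,0,0],[0,0,0,0,0,0,0],[0,0,0,0,0,0,0]]]'
```

```text
time: 6.6
tool_pos: [435.1, 44.0, 110.4]
tool_rot: [3.141, 0.0, 1.734]
force: [-0.2, -0.5, 2.7]
finger_gap: 0.2
```

```bash
python3 -m pendant '[[[0,0,0,0.05,0,0,0],[0,0,0,0.05,0,0,0],[0,0,0,0,0,0,0],[0,0,0,0,0,0,0],[0,0,0,0,0,0,0]]]'
```

```text
time: 7.1
tool_pos: [435.2, 44.0, 109.5]
tool_rot: [3.141, 0.0, 1.734]
force: [-1.4, -1.6, 7.9]
finger_gap: -0.3
```

```bash
python3 -m pendant '[[[0,0,0,0.03,0,0,0],[0,0,0.15,0,0,0,0],[0,0,0.15,0,0,0,0],[0,0,0.15,0,0,0,0],[0,0,0.15,0,0,0,0]]]'; python3 -c "
from h import *
print(manip.get_state()['force'])"
```

```text
time: 7.6
tool_pos: [439.8, 44.9, 108.9]
tool_rot: [-3.139, -0.0, 1.734]
force: [-5.7, -2.1, 12.8]
finger_gap: -0.0
[-5.65844138 -2.0936292  12.77185708]
```

```bash
python3 -m pendant '[[[0,0,0.15,-0.03,0,0,0],[0,0,0.15,0,0,0,0],[0,0,0.15,0,0,0,0],[0,0,0.15,0,0,0,0],[0,0,0.1,0,0,0,0]]]'
```

```text
time: 8.1
tool_pos: [448.1, 46.1, 109.5]
tool_rot: [3.141, 0.0, 1.734]
force: [-1.5, -1.0, 10.6]
finger_gap: 0.3
```

```bash
python3 -m pendant '[[[0,0,0.15,0,0,0,0],[0,0,0.15,0,0,0,0],[0,0,0.15,0.02,0,0,0],[0,0,0.15,0.02,0,0,0],[0,0,0.15,0.02,0,0,0]]]'
```

```text
time: 8.6
tool_pos: [456.1, 47.4, 109.1]
tool_rot: [3.14, 0.0, 1.734]
force: [1.5, -0.9, 10.6]
finger_gap: 0.2
```

Run:
```python
from h import *
im=manip.get_image('scene');save(im,'sc2');im=manip.get_image('wrist');save(im,'w2')
a=cv2.imread('pics/sc2.png')[170:250,220:300];b=cv2.imread('pics/w2.png')[60:220,150:310]
cv2.imwrite('pics/n2.png',cv2.resize(np.hstack([cv2.resize(a,(400,400),interpolation=2),cv2.rotate(cv2.resize(b,(400,400),interpolation=2),2)]),(800,400)))
```

```text
(no output)
```

View pics/n2.png

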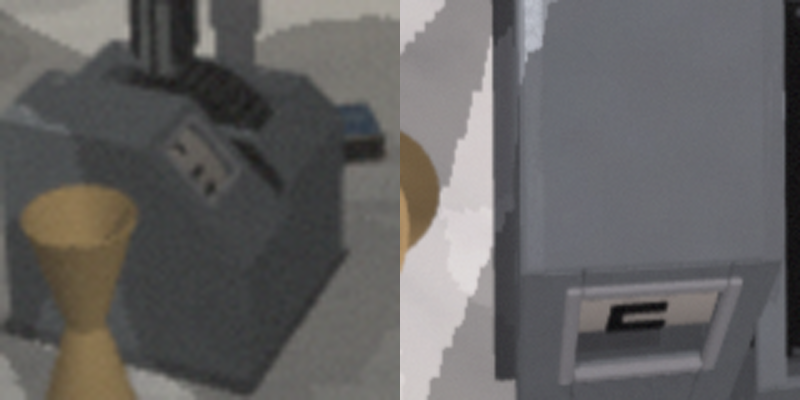

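```bash
python3 -m pendant '[[[0,0,0.15,0.02,0,0,0],[0,0,0.15,0.02,0,0,0],[0,0,0.15,0.02,0,0,0],[0,0,0.15,0.02,0,0,0],[0,0,0,0,0,0,0]]]'
```

```text
time: 9.2
tool_pos: [463.1, 48.5, 108.5]
tool_rot: [3.138, 0.0, 1.734]
force: [5.3, 0.0, 8.9]
finger_gap: 0.3
```

```bash
python3 -m pendant '[[[0,0,0,-0.4,0,0,0],[0,0,0,-0.8,0,0,0],[0,0,-1.4,0,0,0,0],[0,0,-1.4,0,0,0,0],[0,0,0,0,0,0,0]]]';  python3 - <<'E'
from h import *
im=manip.get_image('scene');save(im,'sc3');im=manip.get_image('wrist');save(im,'w3')
a=cv2.imread('pics/sc3.png')[170:250,220:300];b=cv2.imread('pics/w3.png')[80:240,150:310]
cv2.imwrite('pics/n3.png',cv2.resize(np.hstack([cv2.resize(a,(400,400),interpolation=2),cv2.rotate(cv2.resize(b,(400,400),interpolation=2),2)]),(800,400)))
E
```

```text
time: 9.7
tool_pos: [430.1, 43.5, 119.6]
tool_rot: [-3.139, -0.0, 1.734]
force: [-0.6, 0.6, -0.4]
finger_gap: -0.0
```

View pics/n3.png

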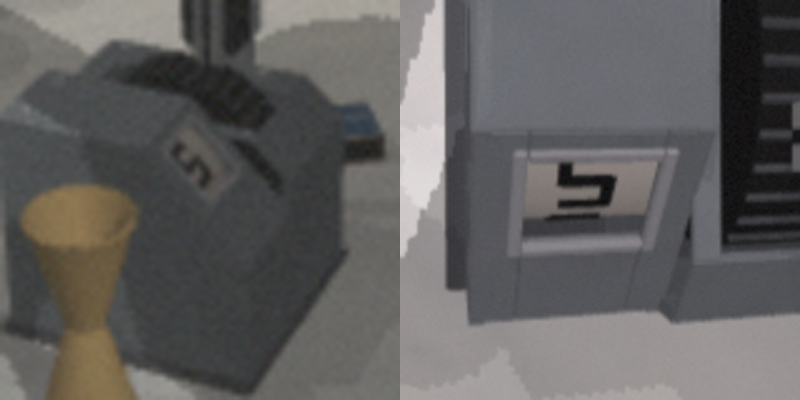

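The window shows 5 squarely in both views (left crop around 195,165). One more stroke gives 6.

```bash
python3 -m pendant '[[[0,0,0.5,0.6,0,0,0],[0,0,0,0.2,0,0,0],[0,0,0,0.08,0,0,0],[0,0,0,0.05,0,0,0],[0,0,0,0,0,0,0]]]'
```

```text
time: 10.3
tool_pos: [438.9, 44.6, 110.6]
tool_rot: [3.141, 0.0, 1.734]
force: [2.3, -1.1, 4.3]
finger_gap: 0.0
```

```bash
python3 -m pendant '[[[0,0,0,-0.4,0,0,0],[0,0,-0.4,0,0,0,0],[0,0,0,0.4,0,0,0],[0,0,0,0.06,0,0,0],[0,0,0,0.06,0,0,0]]]'
```

```text
time: 10.8
tool_pos: [434.3, 43.9, 109.3]
tool_rot: [-3.141, -0.0, 1.734]
force: [-1.7, -1.7, 7.9]
finger_gap: 0.1
```

```bash
python3 -m pendant '[[[0,0,0,0.02,0,0,0],[0,0,0,0,0,0,0],[0,0,0,0,0,0,0],[0,0,0,0,0,0,0],[0,0,0,0,0,0,0]]]'
```

```text
time: 11.3
tool_pos: [434.3, 43.9, 109.2]
tool_rot: [-3.141, -0.0, 1.734]
force: [-2.3, -0.7, 8.5]
finger_gap: 0.3
```

Same start as before; repeat the stroke.

```bash
python3 -m pendant '[[[0,0,0,0.02,0,0,0],[0,0,0.15,0,0,0,0],[0,0,0.15,0,0,0,0],[0,0,0.15,0,0,0,0],[0,0,0.15,-0.02,0,0,0]]]'
```

```text
time: 11.8
tool_pos: [439.3, 44.8, 109.0]
tool_rot: [-3.139, -0.0, 1.734]
force: [-4.6, -2.1, 11.7]
finger_gap: 0.1
```

```bash
python3 -m pendant '[[[0,0,0.15,0,0,0,0],[0,0,0.15,0,0,0,0],[0,0,0.15,0,0,0,0],[0,0,0.15,0,0,0,0],[0,0,0.1,0,0,0,0]]]'
```

```text
time: 12.3
tool_pos: [447.6, 46.1, 109.4]
tool_rot: [3.141, 0.0, 1.734]
force: [-1.0, -0.4, 10.3]
finger_gap: 0.2
```

```bash
python3 -m pendant '[[[0,0,0.15,0,0,0,0],[0,0,0.15,0,0,0,0],[0,0,0.15,0.02,0,0,0],[0,0,0.15,0.02,0,0,0],[0,0,0.15,0.02,0,0,0]]]'
```

```text
time: 12.8
tool_pos: [455.6, 47.3, 108.9]
tool_rot: [3.14, 0.0, 1.734]
force: [1.6, -0.3, 12.5]
finger_gap: 0.1
```

```bash
python3 -m pendant '[[[0,0,0.15,0.02,0,0,0],[0,0,0.15,0.02,0,0,0],[0,0,0.15,0.02,0,0,0],[0,0,0.15,0.02,0,0,0],[0,0,0,0,0,0,0]]]'
```

```text
time: 13.3
tool_pos: [462.7, 48.4, 108.4]
tool_rot: [3.138, 0.0, 1.734]
force: [4.7, 0.2, 9.9]
finger_gap: 0.1
```

```bash
python3 -m pendant '[[[0,0,0,-1,0,0,0],[0,0,0,-3,0,0,0],[0,-3.5,-0.5,0,0,0,0],[0,-4,-1,0,0,0,0],[0,-1.5,0,0,0,0,0]]]';  python3 -m pendant '[[[0,0,0,0,0,0,0],[0,0,0,0,0,0,0],[0,0,0,0,0,0,0],[0,0,0,0,0,0,0],[0,0,0,0,0,0,0]]]'
python3 - <<'E'
from h import *
from scipy.spatial.transform import Rotation as Ro
np.set_printoptions(precision=2,suppress=True)
s=manip.get_state();im=manip.get_image('wrist');save(im,'w4')
T=np.eye(4);T[:3,:3]=Ro.from_euler('xyz',s['tool_rot']).as_matrix();T[:3,3]=s['tool_pos'];T=T@im['hand_eye']
v,u=np.mgrid[0:384,0:512];P,ok=pts(im,np.c_[u.ravel(),v.ravel()],T);P=P[ok]
a=np.radians(9.6);R=np.array([[np.cos(a),np.sin(a)],[-np.sin(a),np.cos(a)]])
L=P[:,:2]@R.T;z=P[:,2]
m=(z>118)&(z<126)&(L[:,1]<-70)&(L[:,1]>-105)&(abs(L[:,0]-449)<30);print('tab',m.sum(),np.percentile(L[m],[1,50,99],axis=0).T if m.sum() else '')
print('tool L',R@s['tool_pos'][:2],s['tool_pos'])
im=manip.get_image('scene');save(im,'sc4')
b=cv2.imread('pics/sc4.png')[170:250,220:300]
cv2.imwrite('pics/n4.png',np.hstack([cv2.resize(cv2.imread('pics/w4.png'),(400,300)),cv2.resize(b,(300,300),interpolation=2)]))
E
```

```text
time: 13.8
tool_pos: [459.6, -45.1, 148.2]
tool_rot: [-3.141, 0.0, 1.733]
force: [-0.6, -1.4, -1.1]
finger_gap: 0.1
time: 14.3
tool_pos: [460.4, -42.3, 147.8]
tool_rot: [-3.141, -0.0, 1.735]
force: [-0.0, 0.1, -0.8]
finger_gap: 0.1
tab 584 [[437.5  449.31 461.68]
 [-91.2  -87.11 -83.67]]
tool L [ 446.89 -118.5 ] [460.39 -42.31 147.78]
```

View pics/n4.png

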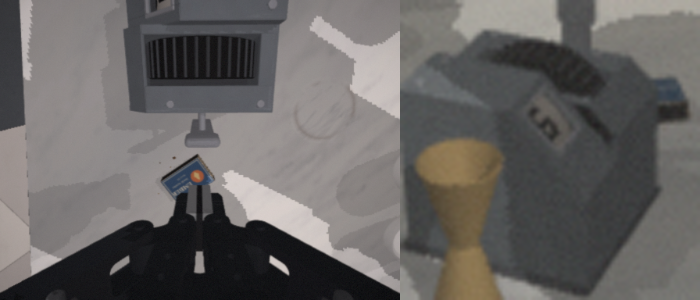

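```bash
python3 - <<'E'
import cv2
b=cv2.imread('pics/sc4.png')[188:210,242:276]
cv2.imwrite('pics/n5.png',cv2.resize(b,(680,440),interpolation=cv2.INTER_CUBIC))
E
python3 -m pendant '[[[0,0,0.25,1.5,0,0,0],[0,0,0,1.5,0,0,0],[0,0,0,1.2,0,0,0],[0,0,0,0,0,0,0],[0,0,0,0,0,0,0]]]'
```

```text
time: 14.9
tool_pos: [462.9, -42.5, 105.9]
tool_rot: [-3.141, -0.0, 1.734]
force: [0.3, 0.2, 1.7]
finger_gap: -0.2
```

View pics/n5.png

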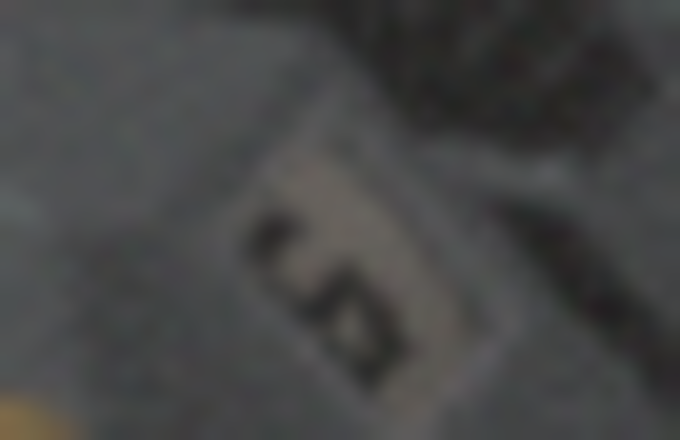

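The glyph at (330,300) has a closed lower loop: 6, centred in the window. Now the lock plate.

```bash
python3 -m pendant '[[[0,0.6,0,0,0,0,0],[0,0.4,0,0,0,0,0],[0,0.2,0,0,0,0,0],[0,0.1,0,0,0,0,0],[0,0,0,0,0,0,0]]]'
```

```text
time: 15.4
tool_pos: [460.9, -29.6, 106.0]
tool_rot: [3.141, 0.0, 1.734]
force: [-0.5, 0.2, 1.0]
finger_gap: 0.0
```

```bash
python3 -m pendant '[[[0,0.1,0,0,0,0,0],[0,0.1,0,0,0,0,0],[0,0.1,0,0,0,0,0],[0,0.1,0,0,0,0,0],[0,0,0,0,0,0,0]]]'
```

```text
time: 15.9
tool_pos: [460.2, -25.9, 105.8]
tool_rot: [3.142, 0.0, 1.734]
force: [0.4, -2.3, -0.1]
finger_gap: -0.3
```

```bash
python3 -m pendant '[[[0,0.1,0,0,0,0,0],[0,0.1,0,0,0,0,0],[0,0.1,0,0,0,0,0],[0,0.1,0,0,0,0,0],[0,0,0,0,0,0,0]]]'
```

```text
time: 16.4
tool_pos: [459.5, -21.7, 105.8]
tool_rot: [-3.142, -0.0, 1.734]
force: [0.2, -3.0, 0.3]
finger_gap: 0.3
```

```bash
python3 -m pendant '[[[0,0.1,0,0,0,0,0],[0,0.1,0,0,0,0,0],[0,0.1,0,0,0,0,0],[0,0.1,0,0,0,0,0],[0,0,0,0,0,0,0]]]'
```

```text
time: 16.9
tool_pos: [458.9, -17.8, 105.8]
tool_rot: [-3.142, -0.0, 1.734]
force: [-0.7, -3.4, 0.4]
finger_gap: -0.2
```

```bash
python3 -m pendant '[[[0,0.1,0,0,0,0,0],[0,0.1,0,0,0,0,0],[0,0.05,0,0,0,0,0],[0,0,0,0,0,0,0],[0,0,0,0,0,0,0]]]'
```

```text
time: 17.4
tool_pos: [458.5, -15.4, 105.8]
tool_rot: [-3.142, -0.0, 1.734]
force: [-0.4, -2.7, -1.0]
finger_gap: -0.1
```

```bash
python3 -m pendant '[[[0,0.05,0,0,0,0,0],[0,0.05,0,0,0,0,0],[0,0,0,0,0,0,0],[0,0,0,0,0,0,0],[0,0,0,0,0,0,0]]]'
```

```text
time: 17.9
tool_pos: [458.3, -14.4, 105.8]
tool_rot: [-3.142, -0.0, 1.734]
force: [-0.7, -3.0, 0.6]
finger_gap: 0.0
```

```bash
python3 -m pendant '[[[0,0.04,0,0,0,0,0],[0,0.03,0,0,0,0,0],[0,0.03,0,0,0,0,0],[0,0,0,0,0,0,0],[0,0,0,0,0,0,0]]]'
```

```text
time: 18.4
tool_pos: [458.1, -13.5, 105.8]
tool_rot: [-3.142, -0.0, 1.734]
force: [-0.8, -3.3, -0.0]
finger_gap: 0.3
```

```bash
python3 -m pendant '[[[0,0.03,0,0,0,0,0],[0,0.03,0,0,0,0,0],[0,0,0,0,0,0,0],[0,0,0,0,0,0,0],[0,0,0,0,0,0,0]]]'
```

```text
time: 18.9
tool_pos: [458.1, -13.1, 105.8]
tool_rot: [3.142, 0.0, 1.734]
force: [-1.8, -8.2, -0.4]
finger_gap: 0.2
```

```bash
python3 -m pendant '[[[0,0.03,0,0,0,0,0],[0,0.02,0,0,0,0,0],[0,0,0,0,0,0,0],[0,0,0,0,0,0,0],[0,0,0,0,0,0,0]]]'
```

```text
time: 19.4
tool_pos: [458.1, -13.0, 105.8]
tool_rot: [3.142, 0.001, 1.734]
force: [-1.1, -13.0, -0.5]
finger_gap: 0.1
```

```bash
python3 -m pendant '[[[0,-0.5,0,0,0,0,0],[0,-1.5,0,0,0,0,0],[0,-2,0,0,0,0,0],[0,0,0,-3,0,0,0],[0,0,0,-3,0,0,0]]]'; python3 -m pendant '[[[0,0,0,0,0,0,0],[0,0,0,0,0,0,0],[0,0,0,0,0,0,0],[0,0,0,0,0,0,0],[0,0,0,0,0,0,0]]]'
python3 - <<'E'
from h import *
from scipy.spatial.transform import Rotation as Ro
np.set_printoptions(precision=2,suppress=True)
s=manip.get_state();im=manip.get_image('wrist');save(im,'w6')
T=np.eye(4);T[:3,:3]=Ro.from_euler('xyz',s['tool_rot']).as_matrix();T[:3,3]=s['tool_pos'];T=T@im['hand_eye']
v,u=np.mgrid[0:384,0:512];P,ok=pts(im,np.c_[u.ravel(),v.ravel()],T);P=P[ok]
a=np.radians(9.6);R=np.array([[np.cos(a),np.sin(a)],[-np.sin(a),np.cos(a)]])
L=P[:,:2]@R.T;z=P[:,2]
m=(z>118)&(z<126)&(L[:,1]<-60)&(L[:,1]>-105)&(abs(L[:,0]-449)<30);print('tab',m.sum(),np.percentile(L[m],[1,50,99],axis=0).T if m.sum() else '')
im=manip.get_image('scene');save(im,'sc6')
b=cv2.imread('pics/sc6.png')[180:220,236:276]
cv2.imwrite('pics/n6.png',np.hstack([cv2.resize(cv2.imread('pics/w6.png'),(400,300)),cv2.resize(b,(300,300),interpolation=2)]))
im=manip.get_image('side')
for l in ['matchbox','jigger','tumbler_2']:print(l,[x['rect'] for x in manip.outline_of(im,l)[:1]])
E
```

```text
time: 19.9
tool_pos: [464.0, -52.2, 166.0]
tool_rot: [-3.14, -0.001, 1.733]
force: [0.3, -0.4, -0.4]
finger_gap: 0.1
time: 20.4
tool_pos: [464.0, -51.7, 165.1]
tool_rot: [-3.14, -0.001, 1.734]
force: [-0.4, -0.0, -0.1]
finger_gap: -0.5
tab 539 [[437.27 449.72 461.67]
 [-77.89 -73.6  -70.15]]
matchbox []
jigger []
tumbler_2 [[244.4, 199.7, 11.6, 38.6]]
```

View pics/n6.png

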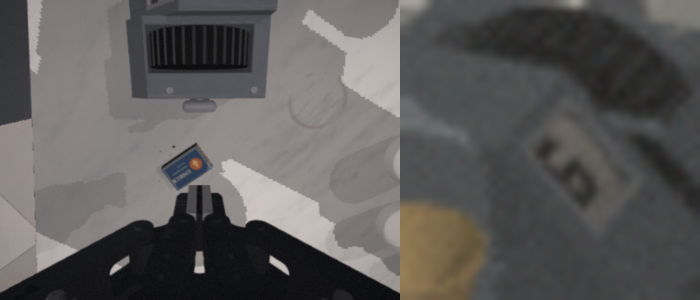

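```bash
python3 -c "
from bench import manip
print(manip.job_done())"
```

```text
the job is handed in; nothing more can be done
None
```

I rolled the wheel from 4 to 6 in two strokes, then pushed the lock plate in until it met its stop. After that I backed the fingers off and handed the job in at about 20.5 s. No verdict came back.

**Forces:** the highest readings were about 14 N on the wheel and 13 N on the lock plate. They are readings at the end of each half-second move, so a brief peak in between could have been missed.

**Last checks:**
- **Number:** the window showed 6, sitting squarely, both before and after locking.
- **Lock plate:** depth images put its travel at about 13.4 mm, from where it stood near fully out. The push force also climbed without further movement, so I take it to be at its stop.
- **Contact:** the fingers were clear, and the force reading was about zero.

**Failed check:** in the last side view the networks found neither the matchbox nor the jigger, and their tumbler result was doubtful, probably because the arm was in the way. I judged from other pictures instead:
- The matchbox was in the last wrist picture.
- The jigger was at the edge of the last scene crop, where it had been.
- I did not check the tumbler again after the first stroke, but the arm never went near it.

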